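# Start up the knife grinder

### The arm

A 6-joint arm with a two-finger parallel gripper is mounted at the origin on the work surface. World frame = base frame: x ahead of the robot, y to its left, z up, the work surface at z = 0. Lengths are in m, angles in rad, forces in N, time in s.
With the tool pointing down it reaches from about 0.35 to 0.775 m from the base axis. Payload 7.3 kg.
Tool frame: the origin (TCP) lies midway between the tips of the shut fingers; the grasp point (between the pads) lies 19 mm behind it; z points along the fingers, y is the line along which they close (so a half turn about z gives the same grasp; the last joint's range is limited). The gripper opens to 92 mm and grips with 3 to 60 N. Pads are 19 mm wide; open, the fingers measure 130 mm over their backs; the gripper's body (75 mm by 190 mm) begins 47 mm behind the grasp point.
Start: joints at [1.17, 0.342, 1.524, -0, 1.275, -0.146], TCP at [0.132, 0.508, 0.227] pointing down, gripper open.
Joint ranges: [-2.53, 2.53], [-0.77, 2.02], [0.04, 2.7], [-1, 4.14], [0.28, 2.66], [-3.11, 3.11]. Speed limits (rad/s): [2.57, 2.57, 3.14, 3.14, 3.14, 3.14].

### API

Orientations are given as a unit quaternion [x, y, z, w].
In Python, from plant import sense, get_image, camera_info, job_done, cut_out gives the robot as it stands. The module is installed in compiled form; this text tells all that it offers.
- The arm moves only by the tool arm_command, never from a script. Its arguments are lists of equal length, an entry for each row: "linear": the shift along the tool's x, y, z in m, a list of three; "dr": the turn, a rotation vector about the tool's x, y, z in degrees, a list of three; "fingers": the closure, from -1 (fully open) to 1 (shut), so that 0 is half open. A call has 1 to 10 rows; each row is the pose to reach, as a shift and turn from the pose commanded when the call began, along the tool's axes at that moment; what a row does not reach only later rows make up. A row lasts 1/12 s, in which the tool goes at most 41.7 mm and 7.16 degrees, less where a joint would pass 70% of its speed; a pose out of reach is approached as far as the arm can. A call with a gripper value outside its range is refused whole. The fingers move at their own pace and stop on an object; the grip force is fixed at half the most. Time passes only in rows, so rows that repeat a pose let the fingers close. It gives the time, the measured TCP pose, the force, the opening and the grip force at its end, in the units of the state.
- sense(): the state, without advancing time (a new reading comes with each control period).
- get_image(name): name is "side" or "top"; returns (picture, depth): 400x640x3 uint8, red, green, blue; 400x640 float32, m along the optical axis (not along the pixel's ray), 0 where there is no reading.
- camera_info(name): a dict with "mtx" (3x3 intrinsics, pixels), "k1" (the pictures are not rectified: a ray, as slopes to the right and down, at radius r is drawn at 1 + k1 r^2 times it, then the intrinsics apply), "eye" and "attitude" of the camera in the world. Camera axes: x right, y down, z forward; pixel columns grow to the right and rows downward; lengths in m; the calibration is good to about 2 mm. A picture is of the moment at which its call begins. camera_info takes no time and is no camera call.
- job_done(): hands the job in; it is judged then, once.
Trained networks look in the newest picture that a camera, given by its name, has taken for a name from the list of things; names that differ only in an ending like _2 or _b are one class to them, and where a whole thing is asked for, a point or a joint stands for the part that bears it (a point fixed in the world has none). Each returns a list of dicts, best first, with "conf" (0 to 1); they miss things now and then, are a little off and sometimes report something else, mostly with a low value. They report only what shows in the picture. A call takes as long as a camera call. They do not tell look-alikes from the thing itself.
- cut_out(camera, thing): "region" (400x640 bool, what is visible of it) and "at" ([column, row] in pixels, amid what is visible of it).
The state is a dict: "time": time; "joint_positions": joint angles; "joint_vel": joint speeds; "joint_efforts": joint torques, N m; "tool_pos": TCP position; "orientation": TCP orientation; "force": force on the tool from outside, world axes, zero at the start; "ft_torque": the same for the moment, N m; "gripper_width": opening from 0.0 (shut) to 1.0 (fully open); "grasp_force": force on a finger pad.
Only numpy, scipy, OpenCV 4.12 (cv2) and the standard library are available. Lean on these libraries where they do the work, as an engineer would, in place of code of your own. Each camera call takes 0.05 s, during which the arm holds its last target. There are 200 camera calls.

### The job

Get the knife grinder running: first switch on the supply by pressing the orange rocker over at its white-marked end, then the dust extractor by its blue rocker in the same way, and last press the green START button on the yellow remote fully down and let it come up again. Both rockers must stay on. Do not press the red STOP button, press the remote where it lies without picking it up or pushing it away, and leave the knife, stone and bottle where they are.

Things in the scene. Friction and masses are not known exactly. Their poses are not given: they have to be found in the camera images.
- supply_box: supply switch box, grey with black rim, fixed, 110 (x) by 80 mm (y), rim 45 mm high; origin at centre of underside; +x points to the ON end of its rocker: orange, V-shaped, 70 (x) by 44 mm (y), pivoting across its middle 50 mm above the bench; a white bar marks its ON end, which stands up when off.
- supply (a joint): orange rocker of the supply switch: 0 = off (ON half tilted up, other half level), 0.26 rad = fully on (ON half level, other half up). Stiff: it stays where it is left and does not snap, so press it right down to its stop; takes about 2 to 3 N. Pressing the other end switches it off again.
- supply_press (a point): point to press on top of the orange rocker's ON half, on its middle line, 24 mm from the pivot; about 61 mm above the bench when off, 55 mm when fully on (it moves with the rocker).
- extractor_box: dust-extractor switch box, grey with black rim, fixed, 110 (x) by 80 mm (y), rim 45 mm high; origin at centre of underside; +x points to the ON end of its rocker: blue, V-shaped, 70 (x) by 44 mm (y), pivoting across its middle 50 mm above the bench; a white bar marks its ON end, which stands up when off.
- extractor (a joint): blue rocker of the dust-extractor switch: 0 = off (ON half tilted up, other half level), 0.26 rad = fully on (ON half level, other half up). Stiff: it stays where it is left and does not snap, so press it right down to its stop; takes about 2 to 3 N. Pressing the other end switches it off again.
- extractor_press (a point): point to press on top of the blue rocker's ON half, on its middle line, 24 mm from the pivot; about 61 mm above the bench when off, 55 mm when fully on (it moves with the rocker).
- remote: yellow hand-held wireless remote lying loose, face up, on the bench, 160 mm (x) by 70 mm (y) by 36 mm high, 0.3 to 0.6 kg; origin at the centre of its underside. Green START button at x = +40 mm, red STOP button at x = -40 mm on its top face, each in a grey collar 44 mm across and 12 mm high.
- start (a joint): how far the green START button is pressed: 0 = up, 0.006 m = fully down; springs back when let go; fully down takes about 5 N.
- start_top (a point): centre of the top of the green START button, 28 mm across, 58 mm above the bench when up (10 mm above its collar).
- stop (a joint): how far the red STOP button is pressed: 0 = up, 0.006 m = fully down; springs back.
- stop_top (a point): centre of the top of the red STOP button, 28 mm across, 80 mm from the green one, as high as it.
- pocketknife: folded pocket knife, dark wood with brass ends, 105 (x) by 26 by 14 mm high, lying loose; bystander; origin at the centre of its underside.
- stone: two-layer sharpening stone, 180 (x) by 60 by 27 mm high, loose; bystander; origin at the centre of its underside. (A fixed bench grinder, up to 250 mm high, stands well to the left of all this, its nearest part about 0.43 m left of the robot's midline.)
- oil: small amber bottle of honing oil, 46 mm across, 120 mm high, loose and upright; bystander; origin at the centre of its underside.
Mind the look-alikes: they are no part of the job. Several things look just like the remote: the one meant starts farthest to the robot's left.

How it is judged:
By the outcome, as a careful person would: the job done as asked, in the order asked, and still so for the second after the job is handed in, with the robot touching nothing.
It also fails if it takes over 48 s, if anything falls off the work surface, if the arm or the gripper's body presses on something with over 40 N, if the wrist force passes 120 N, or if a joint passes its speed limit or range.

## Working session

There is one attempt and no reset: what is moved stays moved. The work goes in short steps, Python scripts to look and compute and a tool call to move; the robot and the scene stay as the last step left them, time stands still between calls to the robot, and variables do not carry over. Pictures are saved under pics/ and viewed, at most 10 in all, crops included, and the job is handed in when it is done.

Besides the shell and the picture viewer there is one more tool, called after "Request:" as name(argument=value, ...) on one line, values as JSON. arm_command: Moves the arm, as the interface text tells. Its arguments: {"type":"object","properties":{"linear":{"type":"array"},"dr":{"type":"array"},"fingers":{"type":"array"}},"required":["linear","dr","fingers"]}

```bash
mkdir -p pics; cat > h.py <<'E'
import numpy as np, cv2
from plant import sense,get_image,camera_info,job_done,cut_out
from scipy.spatial.transform import Rotation as R
def att(c):
    a=np.array(c["attitude"],float)
    return a if a.shape==(3,3) else R.from_quat(a).as_matrix()
def pts(name,depth):
    """world xyz per pixel (400x640x3)"""
    c=camera_info(name);K=np.array(c["mtx"])
    v,u=np.mgrid[:400,:640].astype(np.float32)
    p=np.stack([u,v],-1).reshape(-1,1,2)
    n=cv2.undistortPoints(p,K,np.array([c["k1"],0,0,0,0.])).reshape(400,640,2)
    cam=np.dstack([n*depth[...,None],depth])
    return cam@att(c).T+np.array(c["eye"])
E
python3 - <<'E'
from h import *
print(camera_info("top"),camera_info("side"))
print(sense())
out={}
for n in("top","side"):
    im,d=get_image(n); cv2.imwrite(f"pics/{n}0.png",im[...,::-1]); P=pts(n,d)
    for t in("supply_press","extractor_press","start_top","stop_top","supply_box","extractor_box","remote","pocketknife","stone","oil"):
        for r in cut_out(n,t):
            m=r["region"]&(d>0)
            if m.sum()<5: continue
            print(n,t,round(r["conf"],2),np.round(r["at"]),m.sum(),np.median(P[m],0).round(3),P[m].min(0).round(3),P[m].max(0).round(3))
E
```

```text
{'mtx': array([[454.99819026,   0.        , 318.90777571],
       [  0.        , 454.99819026, 202.82029641],
       [  0.        ,   0.        ,   1.        ]]), 'k1': -0.11774359613084616, 'eye': array([ 0.33778831, -0.00489936,  1.10193588]), 'attitude': array([-0.68206991,  0.72377874, -0.07659635,  0.07111946])} {'mtx': array([[448.66735968,   0.        , 314.83443034],
       [  0.        , 448.66735968, 196.61801585],
       [  0.        ,   0.        ,   1.        ]]), 'k1': 0.022768138357838863, 'eye': array([ 0.0992511 , -0.80648519,  0.77280379]), 'attitude': array([ 0.86999893, -0.23581539,  0.10603779, -0.41982014])}
{'time': 0.0, 'joint_positions': array([ 1.16997495e+00,  3.42710586e-01,  1.52502535e+00,  6.87078963e-06,
        1.27540505e+00, -1.46015119e-01]), 'joint_vel': array([-0.00027408,  0.00051116, -0.00165778,  0.00120333, -0.00087315,
       -0.00113663]), 'joint_efforts': array([ 1.46714825e-03, -4.31227648e+01, -2.44226611e+01,  7.17929564e-02,
        5.58107521e-02, -1.08032889e-04]), 'tool_pos': array([0.13215154, 0.50766846, 0.22604836]), 'orientation
[... 4320 characters left out ...]
]
side remote 0.93 [266. 326.] 3103 [ 0.266 -0.301  0.037] [ 0.187 -0.349 -0.002] [ 0.353 -0.215  0.062]
side remote 0.83 [330. 190.] 1415 [0.612 0.009 0.036] [ 0.535 -0.034 -0.002] [0.722 0.084 0.063]
side remote 0.7 [409. 180.] 1408 [ 0.807 -0.083  0.036] [ 0.737 -0.208 -0.003] [0.91  0.015 0.122]
side remote 0.56 [449. 267.] 2138 [ 0.669 -0.37   0.038] [ 0.603 -0.405  0.001] [ 0.793 -0.3    0.062]
side pocketknife 0.69 [263. 225.] 385 [ 0.387 -0.01   0.014] [ 0.359 -0.061 -0.002] [0.417 0.057 0.019]
side stone 0.41 [346. 174.] 67 [0.655 0.007 0.058] [ 0.644 -0.003  0.049] [0.672 0.024 0.063]
side oil 0.65 [434. 207.] 695 [ 0.762 -0.223  0.064] [ 0.746 -0.237 -0.001] [ 0.867 -0.116  0.124]
```

```bash
python3 - <<'E'
import cv2
im=cv2.imread("pics/top0.png")
a=cv2.resize(im[150:250,150:330],None,fx=4,fy=4,interpolation=cv2.INTER_CUBIC)
b=cv2.resize(im[190:280,370:470],None,fx=5,fy=5,interpolation=cv2.INTER_CUBIC)
cv2.imwrite("pics/crA.png",a);cv2.imwrite("pics/crB.png",b)
E
```

```text
(no output)
```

View pics/top0.png

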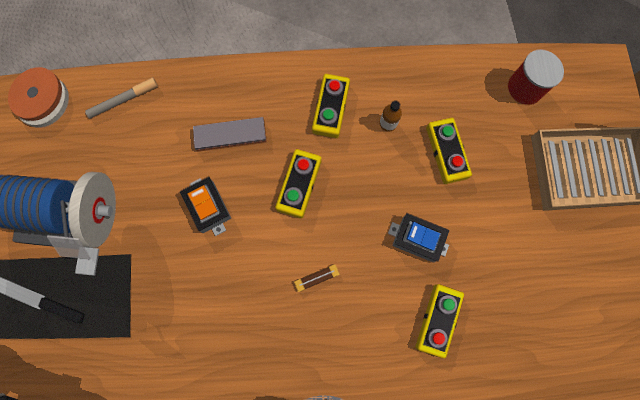

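View pics/crA.png

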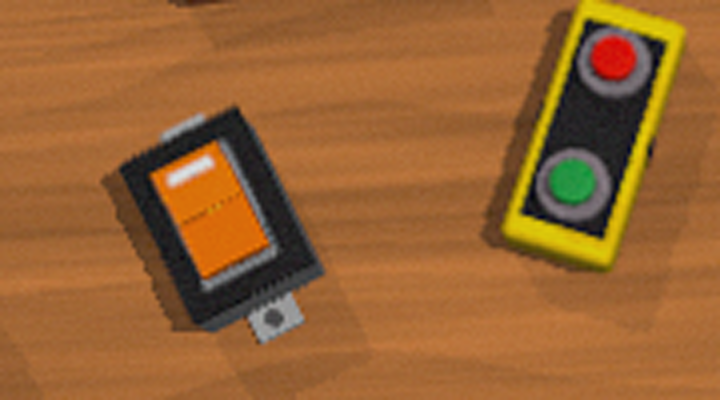

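View pics/crB.png

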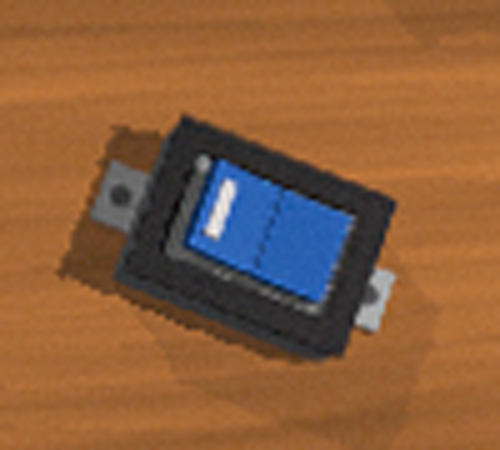

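```bash
cat > m.py <<'E'
from h import *
def measure():
    res={}
    for n in("top","side"):
        im,d=get_image(n);P=pts(n,d);hsv=cv2.cvtColor(im,cv2.COLOR_RGB2HSV);h,s,v=cv2.split(hsv)
        z=P[...,2]
        def near(c,r): return (np.hypot(P[...,0]-c[0],P[...,1]-c[1])<r)&(d>0)
        for nm,c,hr in(("supply",(.578,.253),(5,15)),("extr",(.467,-.257),(100,125))):
            B=near(c,.055)&(z>.044)
            rock=B&(h>=hr[0])&(h<=hr[1])&(s>150)
            bar=B&(s<70)&(v>170)&(z>.05)
            a=cv2.morphologyEx((rock|bar).astype(np.uint8),cv2.MORPH_OPEN,np.ones((3,3)))>0
            (cx,cy),wh,an=cv2.minAreaRect((P[a][:,:2]*1000).astype(np.float32))
            box=cv2.boxPoints(((cx,cy),wh,an)); e=[box[1]-box[0],box[2]-box[1]]; e=max(e,key=np.linalg.norm); e/=np.linalg.norm(e)
            b=np.median(P[bar],0) if bar.sum() else np.zeros(3)
            if e@(b[:2]*1000-[cx,cy])<0:e=-e
            # heights along axis
            t=(P[a][:,:2]*1000-[cx,cy])@e; zz=P[a][:,2]*1000
            prof=[round(float(np.median(zz[(t>q-6)&(t<q+6)])),1) for q in(-24,-10,0,10,24)]
            print(n,nm,"ctr",round(cx,1),round(cy,1),"wh",np.round(wh,1),"ax deg",round(np.degrees(np.arctan2(e[1],e[0])),1),"bar",bar.sum(),b.round(3),"press",np.round([cx,cy]+24*e,1),"prof",prof)
        for nm,c,m in(("start",(.582,.035),(h>40)&(h<85)),("stop",(.656,.010),(h<8)|(h>172))):
            a=near(c,.03)&m&(s>120)&(z>.052)
            q=P[a]; print(n,nm,a.sum(),(q[:,:2].mean(0)*1000).round(1),((q.min(0)+q.max(0))*500).round(1),np.median(q[:,2]).round(4))
if __name__=="__main__":
    measure()
E
python3 m.py
python3 - <<'E'
from h import *
s=sense();print(R.from_quat(s["orientation"]).as_matrix().round(3))
E
```

```text
top supply ctr 577.8 257.0 wh [69.8 45.2] ax deg 24.9 bar 31 [0.601 0.267 0.062] press [599.5 267.1] prof [54.4, 54.6, 54.7, 56.5, 59.9]
top extr ctr 467.5 -257.4 wh [70.5 44.7] ax deg 64.2 bar 34 [ 0.478 -0.236  0.061] press [ 478.  -235.8] prof [53.3, 53.8, 54.2, 56.5, 60.9]
top start 96 [581.7  41.4] [582.2  41.4  57.3] 0.0569
top stop 98 [656.7  13.6] [657.2  13.8  57.7] 0.0568
side supply ctr 577.4 261.0 wh [78.5 59.9] ax deg 25.7 bar 9 [0.602 0.267 0.062] press [599.  271.4] prof [54.9, 55.0, 55.5, 57.3, 58.6]
side extr ctr 472.9 -255.4 wh [84.5 48. ] ax deg 64.6 bar 49 [ 0.48  -0.237  0.063] press [ 483.2 -233.7] prof [55.7, 56.2, 57.1, 59.1, 63.3]
side start 45 [581.8  34.8] [582.   34.5  57.8] 0.0579
side stop 60 [656.7   8.8] [657.    8.7  56.7] 0.0579
[[-0.968  0.252  0.   ]
 [ 0.252  0.968  0.   ]
 [ 0.     0.    -1.   ]]
```

Request:
arm_command(linear=[[-0.215, -0.159, 0], [-0.215, -0.159, 0], [-0.215, -0.159, 0], [-0.215, -0.159, 0], [-0.215, -0.159, 0], [-0.215, -0.159, 0], [-0.215, -0.159, 0], [-0.215, -0.159, 0], [-0.215, -0.159, 0]], dr=[[0, 0, -39.6], [0, 0, -39.6], [0, 0, -39.6], [0, 0, -39.6], [0, 0, -39.6], [0, 0, -39.6], [0, 0, -39.6], [0, 0, -39.6], [0, 0, -39.6]], fingers=[1, 1, 1, 1, 1, 1, 1, 1, 1])

```text
time: 1.95
tool_pos: [0.3018, 0.2984, 0.2269]
orientation: [-0.214, 0.977, -0.0, 0.0]
force: [-0.3, -0.3, 1.0]
gripper_width: 0.398
grasp_force: 0.0
```

```bash
cat > g.py <<'E'
import sys
from h import *
s=sense();M=R.from_quat(s["orientation"]).as_matrix();y=M[:,1]
print("t",round(s["time"],2),"pos",s["tool_pos"].round(4),"yaw_y",np.degrees(np.arctan2(y[1],y[0])).round(1),"F",s["force"].round(1),"w",round(s["gripper_width"],3))
if len(sys.argv)>3: print("delta",(M.T@(np.array(list(map(float,sys.argv[1:4])))-s["tool_pos"])).round(4))
if len(sys.argv)>4:
    n=((float(sys.argv[4])-np.degrees(np.arctan2(y[1],y[0]))+180)%360)-180; print("dr z",round(-n,1))
E
python3 g.py .5995 .2655 .09 115
```

```text
t 1.95 pos [0.3018 0.2984 0.2269] yaw_y 114.7 F [-0.3 -0.3  1. ] w 0.398
delta [-0.2567 -0.1543  0.1371]
dr z -0.3
```

Request:
arm_command(linear=[[-0.257, -0.154, 0.05], [-0.257, -0.154, 0.05], [-0.257, -0.154, 0.05], [-0.257, -0.154, 0.05], [-0.257, -0.154, 0.05], [-0.257, -0.154, 0.05], [-0.257, -0.154, 0.05], [-0.257, -0.154, 0.137], [-0.257, -0.154, 0.137], [-0.257, -0.154, 0.137]], dr=[[0, 0, 0], [0, 0, 0], [0, 0, 0], [0, 0, 0], [0, 0, 0], [0, 0, 0], [0, 0, 0], [0, 0, 0], [0, 0, 0], [0, 0, 0]], fingers=[1, 1, 1, 1, 1, 1, 1, 1, 1, 1])

```text
time: 2.78
tool_pos: [0.5945, 0.2691, 0.0815]
orientation: [-0.216, 0.976, -0.0, -0.006]
force: [-2.3, -0.1, -1.5]
gripper_width: 0.002
grasp_force: 0.0
```

```bash
python3 g.py .5995 .2655 .055 115
python3 - <<'E'
from h import *
im,d=get_image("side");P=pts("side",d)
cv2.imwrite("pics/s1.png",cv2.resize(im[60:200,200:400,::-1],None,fx=4,fy=4,interpolation=cv2.INTER_CUBIC))
E
```

```text
t 2.78 pos [0.5945 0.2691 0.0815] yaw_y 115.0 F [-2.3 -0.1 -1.5] w 0.002
delta [-0.0033 -0.0054  0.0265]
dr z -0.0
```

View pics/s1.png

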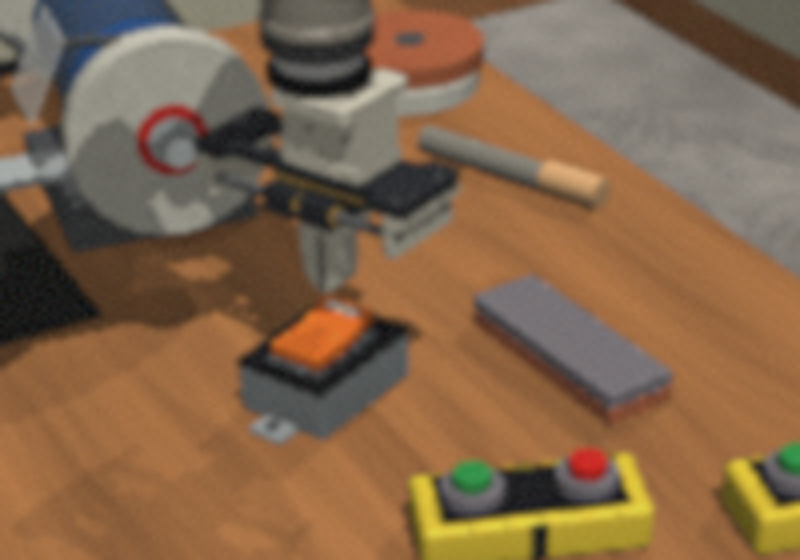

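Request:
arm_command(linear=[[0, 0, 0.01], [0, 0, 0.015], [0, 0, 0.02], [0, 0, 0.022], [0, 0, 0.024], [0, 0, 0.026], [0, 0, 0.028], [0, 0, 0.03], [0, 0, 0.03]], dr=[[0, 0, 0], [0, 0, 0], [0, 0, 0], [0, 0, 0], [0, 0, 0], [0, 0, 0], [0, 0, 0], [0, 0, 0], [0, 0, 0]], fingers=[1, 1, 1, 1, 1, 1, 1, 1, 1])

```text
time: 3.58
tool_pos: [0.5988, 0.2692, 0.0601]
orientation: [-0.216, 0.976, 0.0, 0.001]
force: [0.9, 0.4, 1.4]
gripper_width: 0.006
grasp_force: 1.0
```

```bash
python3 g.py .5995 .2655 .055 115
```

```text
t 3.58 pos [0.5988 0.2692 0.0601] yaw_y 115.0 F [0.9 0.4 1.4] w 0.006
delta [ 0.001  -0.0037  0.0051]
dr z -0.0
```

Request:
arm_command(linear=[[0.001, -0.003, 0.001], [0.001, -0.003, 0.003], [0.001, -0.003, 0.005], [0.001, -0.003, 0.006], [0.001, -0.003, 0.007], [0.001, -0.003, 0.008], [0.001, -0.003, 0.008]], dr=[[0, 0, 0], [0, 0, 0], [0, 0, 0], [0, 0, 0], [0, 0, 0], [0, 0, 0], [0, 0, 0]], fingers=[1, 1, 1, 1, 1, 1, 1])

```text
time: 4.17
tool_pos: [0.5994, 0.2659, 0.0549]
orientation: [-0.216, 0.976, -0.0, 0.001]
force: [-4.6, -1.9, 19.5]
gripper_width: 0.006
grasp_force: 10.2
```

Request:
arm_command(linear=[[0, 0, -0.02], [0, 0, -0.06], [0, 0, -0.1], [0, 0, -0.14], [0, 0, -0.14]], dr=[[0, 0, 0], [0, 0, 0], [0, 0, 0], [0, 0, 0], [0, 0, 0]], fingers=[1, 1, 1, 1, 1])

```text
time: 4.58
tool_pos: [0.6018, 0.2668, 0.2006]
orientation: [-0.216, 0.976, 0.0, 0.007]
force: [0.9, -0.1, 0.9]
gripper_width: 0.002
grasp_force: 0.0
```

```bash
python3 g.py .4785 -.237 .19 -25.6
```

```text
t 4.58 pos [0.6018 0.2668 0.2006] yaw_y 115.0 F [ 0.9 -0.1  0.9] w 0.002
delta [ 0.3247 -0.4044  0.0071]
dr z 140.6
```

Request:
arm_command(linear=[[0.324, -0.404, 0], [0.324, -0.404, 0], [0.324, -0.404, 0], [0.324, -0.404, 0], [0.324, -0.404, 0], [0.324, -0.404, 0], [0.324, -0.404, 0], [0.324, -0.404, 0], [0.324, -0.404, 0], [0.324, -0.404, 0]], dr=[[0, 0, 140.6], [0, 0, 140.6], [0, 0, 140.6], [0, 0, 140.6], [0, 0, 140.6], [0, 0, 140.6], [0, 0, 140.6], [0, 0, 140.6], [0, 0, 140.6], [0, 0, 140.6]], fingers=[1, 1, 1, 1, 1, 1, 1, 1, 1, 1])

```text
time: 5.42
tool_pos: [0.4983, -0.1405, 0.191]
orientation: [0.399, 0.917, -0.0, -0.001]
force: [0.8, -0.1, 0.4]
gripper_width: 0.004
grasp_force: 0.0
```

```bash
python3 g.py .4785 -.237 .19 -25.6; python3 m.py | grep -v st; python3 g.py .4785 -.237 .19 -25.6

```

```text
t 5.42 pos [ 0.4983 -0.1405  0.191 ] yaw_y 43.0 F [ 0.8 -0.1  0.4] w 0.004
delta [-0.0571 -0.0803  0.001 ]
dr z 68.6
top supply ctr 577.5 256.7 wh [67.  44.7] ax deg 25.1 bar 29 [0.603 0.268 0.056] press [599.2 266.9] prof [62.0, 57.8, 55.5, 53.9, 54.5]
top extr ctr 0.0 0.0 wh [0. 0.] ax deg nan bar 0 [0. 0. 0.] press [nan nan] prof [nan, nan, nan, nan, nan]
side supply ctr 576.4 256.8 wh [81.5 65.7] ax deg 42.5 bar 6 [0.606 0.265 0.057] press [594.1 273. ] prof [60.0, 58.5, 55.4, 55.4, 54.0]
side extr ctr 467.5 -261.7 wh [68.4 43.7] ax deg 65.0 bar 49 [ 0.48  -0.237  0.063] press [ 477.7 -239.9] prof [56.2, 56.0, 56.1, 57.6, 61.4]
t 5.52 pos [ 0.4979 -0.1441  0.1909] yaw_y 42.8 F [0.2 0.2 0.4] w 0.007
delta [-0.0549 -0.0773  0.0011]
dr z 68.4m.py:14: RuntimeWarning: invalid value encountered in divide
  box=cv2.boxPoints(((cx,cy),wh,an)); e=[box[1]-box[0],box[2]-box[1]]; e=max(e,key=np.linalg.norm); e/=np.linalg.norm(e)
  return _methods._mean(a, axis=axis, dtype=dtype,
  ret = ret.dtype.type(ret / rcount)
m.py:23: RuntimeWarning: Mean of empty slice.
  q=P[a]; print(n,nm,a.sum(),(q[:,:2].mean(0)*1000).round(1),((q.min(0)+q.max(0))*500).round(1),np.median(q[:,2]).round(4))
  ret = um.true_divide(
Traceback (most recent call last):
  File "m.py", line 25, in <module>
    measure()
    ~~~~~~~^^
  File "m.py", line 23, in measure
    q=P[a]; print(n,nm,a.sum(),(q[:,:2].mean(0)*1000).round(1),((q.min(0)+q.max(0))*500).round(1),np.median(q[:,2]).round(4))
                                                                 ~~~~~^^^
ValueError: zero-size array to reduction operation minimum which has no identity
```

Request:
arm_command(linear=[[-0.055, -0.078, 0], [-0.055, -0.078, 0], [-0.055, -0.078, 0], [-0.055, -0.078, 0], [-0.055, -0.078, 0], [-0.055, -0.078, 0], [-0.055, -0.078, 0], [-0.055, -0.078, 0], [-0.055, -0.078, 0], [-0.055, -0.078, 0]], dr=[[0, 0, 68.4], [0, 0, 68.4], [0, 0, 68.4], [0, 0, 68.4], [0, 0, 68.4], [0, 0, 68.4], [0, 0, 68.4], [0, 0, 68.4], [0, 0, 68.4], [0, 0, 68.4]], fingers=[1, 1, 1, 1, 1, 1, 1, 1, 1, 1])

```text
time: 6.35
tool_pos: [0.4807, -0.2314, 0.1909]
orientation: [0.845, 0.535, -0.0, -0.001]
force: [-0.9, -0.5, 0.7]
gripper_width: 0.008
grasp_force: 0.0
```

```bash
python3 g.py .4785 -.238 .08 -25.6
```

```text
t 6.35 pos [ 0.4807 -0.2314  0.1909] yaw_y -25.3 F [-0.9 -0.5  0.7] w 0.008
delta [-0.007   0.001   0.1109]
dr z 0.3
```

Request:
arm_command(linear=[[-0.006, 0.001, 0.03], [-0.006, 0.001, 0.06], [-0.006, 0.001, 0.09], [-0.006, 0.001, 0.111], [-0.006, 0.001, 0.111], [-0.006, 0.001, 0.111], [-0.006, 0.001, 0.111]], dr=[[0, 0, 0], [0, 0, 0], [0, 0, 0], [0, 0, 0], [0, 0, 0], [0, 0, 0], [0, 0, 0]], fingers=[1, 1, 1, 1, 1, 1, 1])

```text
time: 6.93
tool_pos: [0.48, -0.2382, 0.0817]
orientation: [0.843, 0.538, 0.0, 0.001]
force: [-0.1, -0.2, -0.0]
gripper_width: 0.006
grasp_force: 0.0
```

```bash
python3 g.py .4785 -.238 .055 -25.6
```

```text
t 6.93 pos [ 0.48   -0.2382  0.0817] yaw_y -25.0 F [-0.1 -0.2 -0. ] w 0.006
delta [-0.0004 -0.0015  0.0267]
dr z 0.6
```

Well placed; press down to the stop.

Request:
arm_command(linear=[[0, -0.001, 0.01], [0, -0.001, 0.016], [0, -0.001, 0.02], [0, -0.001, 0.022], [0, -0.001, 0.024], [0, -0.001, 0.026], [0, -0.001, 0.028], [0, -0.001, 0.03], [0, -0.001, 0.03]], dr=[[0, 0, 0], [0, 0, 0], [0, 0, 0], [0, 0, 0], [0, 0, 0], [0, 0, 0], [0, 0, 0], [0, 0, 0], [0, 0, 0]], fingers=[1, 1, 1, 1, 1, 1, 1, 1, 1])

```text
time: 7.68
tool_pos: [0.4788, -0.2379, 0.0547]
orientation: [0.843, 0.537, 0.001, 0.001]
force: [-8.4, 6.6, 36.3]
gripper_width: 0.003
grasp_force: 17.8
```

Request:
arm_command(linear=[[0, 0, -0.02], [0, 0, -0.06], [0, 0, -0.1], [0, 0, -0.1]], dr=[[0, 0, 0], [0, 0, 0], [0, 0, 0], [0, 0, 0]], fingers=[1, 1, 1, 1])

```text
time: 8.02
tool_pos: [0.4816, -0.2402, 0.158]
orientation: [0.843, 0.537, 0.002, 0.006]
force: [1.3, -0.2, 0.7]
gripper_width: 0.006
grasp_force: 0.0
```

```bash
python3 g.py .582 .038 .14 -25.6
```

```text
t 8.02 pos [ 0.4816 -0.2402  0.158 ] yaw_y -25.0 F [ 1.3 -0.2  0.7] w 0.006
delta [ 0.2947 -0.0269  0.0169]
dr z 0.6
```

Request:
arm_command(linear=[[0.293, -0.027, 0], [0.293, -0.027, 0], [0.293, -0.027, 0], [0.293, -0.027, 0], [0.293, -0.027, 0], [0.293, -0.027, 0], [0.293, -0.027, 0], [0.293, -0.027, 0], [0.293, -0.027, 0], [0.293, -0.027, 0]], dr=[[0, 0, 0], [0, 0, 0], [0, 0, 0], [0, 0, 0], [0, 0, 0], [0, 0, 0], [0, 0, 0], [0, 0, 0], [0, 0, 0], [0, 0, 0]], fingers=[1, 1, 1, 1, 1, 1, 1, 1, 1, 1])

```text
time: 8.85
tool_pos: [0.5774, 0.0388, 0.1502]
orientation: [0.843, 0.538, -0.001, -0.0]
force: [0.8, -0.0, -0.2]
gripper_width: 0.008
grasp_force: 0.0
```

```bash
python3 m.py 2>/dev/null; python3 g.py .582 .038 .08 -25.6
python3 - <<'E'
from h import *
im,d=get_image("side")
cv2.imwrite("pics/s2.png",cv2.resize(im[110:300,240:440,::-1],None,fx=3,fy=3,interpolation=cv2.INTER_CUBIC))
E
```

```text
top supply ctr 579.3 257.5 wh [71.5 44.9] ax deg -155.3 bar 0 [0. 0. 0.] press [557.5 247.4] prof [53.9, 54.0, 54.8, 57.1, 60.9]
top extr ctr 467.4 -256.8 wh [69.9 44.5] ax deg 64.1 bar 35 [ 0.479 -0.233  0.055] press [ 477.9 -235.3] prof [60.3, 55.9, 54.2, 53.3, 54.5]
t 8.9 pos [0.5774 0.038  0.1503] yaw_y -25.1 F [-0.1 -0.4  0.7] w 0.003
delta [0.002  0.0042 0.0703]
dr z 0.5
```

View pics/s2.png

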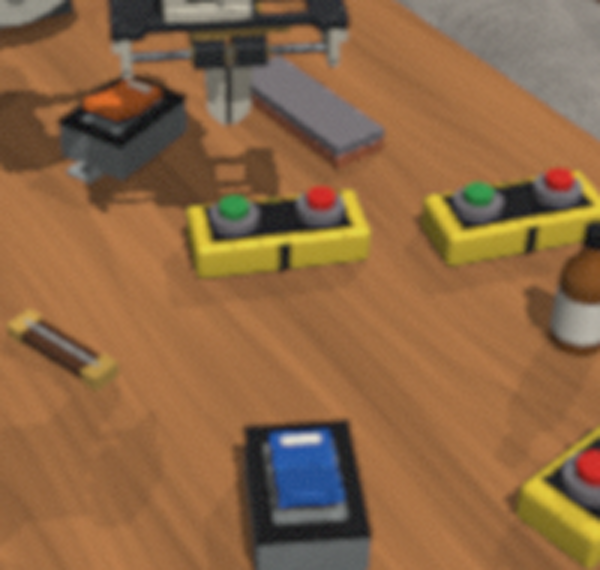

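Request:
arm_command(linear=[[0.002, 0.004, 0.02], [0.002, 0.004, 0.04], [0.002, 0.004, 0.06], [0.002, 0.004, 0.075], [0.002, 0.004, 0.082], [0.002, 0.004, 0.082], [0.002, 0.004, 0.082], [0.002, 0.004, 0.082]], dr=[[0, 0, 0], [0, 0, 0], [0, 0, 0], [0, 0, 0], [0, 0, 0], [0, 0, 0], [0, 0, 0], [0, 0, 0]], fingers=[1, 1, 1, 1, 1, 1, 1, 1])

```text
time: 9.62
tool_pos: [0.583, 0.0386, 0.0699]
orientation: [0.844, 0.537, 0.001, 0.001]
force: [-0.4, 1.0, 1.2]
gripper_width: 0.005
grasp_force: 0.0
```

```bash
python3 g.py .582 .038 .052 -25.6
python3 - <<'E'
from h import *
im,d=get_image("side")
cv2.imwrite("pics/s3.png",cv2.resize(im[120:220,270:390,::-1],None,fx=5,fy=5,interpolation=cv2.INTER_CUBIC))
E
```

```text
t 9.62 pos [0.583  0.0386 0.0699] yaw_y -25.1 F [-0.4  1.   1.2] w 0.005
delta [-0.001  -0.0007  0.0179]
dr z 0.5
```

View pics/s3.png

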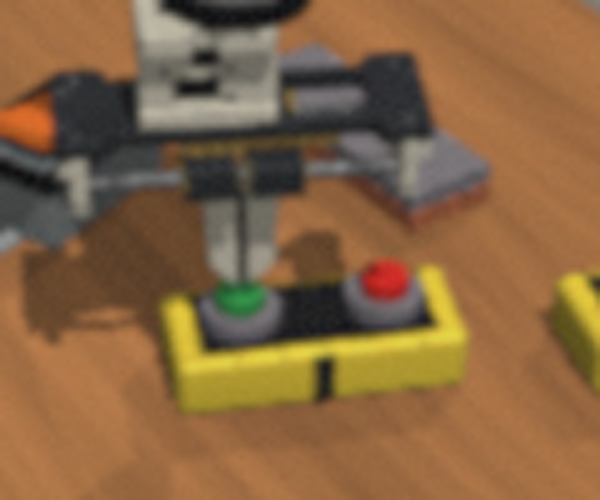

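The shut fingertips sit directly above the green button (crop 240,295), well clear of the red one. The remote is the leftmost of the four at top pixels (299,183), (329,107), (447,150) and (440,325). Pressing now.

Request:
arm_command(linear=[[0, 0, 0.006], [0, 0, 0.01], [0, 0, 0.013], [0, 0, 0.015], [0, 0, 0.017], [0, 0, 0.018], [0, 0, 0.019], [0, 0, 0.019]], dr=[[0, 0, 0], [0, 0, 0], [0, 0, 0], [0, 0, 0], [0, 0, 0], [0, 0, 0], [0, 0, 0], [0, 0, 0]], fingers=[1, 1, 1, 1, 1, 1, 1, 1])

```text
time: 10.33
tool_pos: [0.5826, 0.0392, 0.052]
orientation: [0.843, 0.537, 0.001, 0.0]
force: [-4.9, -0.5, 18.0]
gripper_width: 0.006
grasp_force: 9.1
```

Request:
arm_command(linear=[[0, 0, -0.005], [0, 0, -0.02], [0, 0, -0.05], [0, 0, -0.09], [0, 0, -0.13], [0, 0, -0.16], [0, 0, -0.16], [0, 0, -0.16], [0, 0, -0.16]], dr=[[0, 0, 0], [0, 0, 0], [0, 0, 0], [0, 0, 0], [0, 0, 0], [0, 0, 0], [0, 0, 0], [0, 0, 0], [0, 0, 0]], fingers=[1, 1, 1, 1, 1, 1, 1, 1, 1])

```text
time: 11.08
tool_pos: [0.5815, 0.0393, 0.2086]
orientation: [0.843, 0.537, -0.001, -0.001]
force: [-0.3, 0.3, -1.0]
gripper_width: 0.005
grasp_force: 0.0
```

```bash
python3 - <<'E'
import re
s=open('m.py').read().replace("        for nm,c,m in","        for nm,c,m in",1)
s=s.replace("q=P[a]; print","q=P[a]\n            if len(q): print").replace("            (cx,cy),wh","            if a.sum()<20: continue\n            (cx,cy),wh")
open('m.py','w').write(s)
E
python3 m.py; python3 g.py
```

```text
top supply ctr 579.3 256.6 wh [70.9 43.5] ax deg -156.5 bar 0 [0. 0. 0.] press [557.3 247.1] prof [54.2, 54.7, 54.6, 57.3, 61.0]
top extr ctr 467.3 -256.5 wh [69.7 43.8] ax deg 63.3 bar 35 [ 0.48  -0.233  0.054] press [ 478.1 -235. ] prof [59.7, 55.7, 54.2, 53.7, 53.6]
top start 4 [589.4  32.6] [589.5  32.6  58.7] 0.0589
side supply ctr 574.8 260.8 wh [71.6 64.1] ax deg -158.9 bar 0 [0. 0. 0.] press [552.4 252.1] prof [54.8, 54.9, 55.4, 58.9, 61.9]
side extr ctr 468.9 -258.6 wh [72.9 43. ] ax deg 64.2 bar 43 [ 0.479 -0.235  0.056] press [ 479.3 -237. ] prof [62.0, 58.8, 56.0, 55.8, 56.2]
side start 49 [582.1  35.6] [582.5  37.7  56.7] 0.0584
side stop 61 [656.7   8.2] [657.4   8.7  56.8] 0.0579
t 11.18 pos [0.5813 0.0393 0.2077] yaw_y -25.0 F [0.1 0.7 0.2] w 0.005
```

The remote hasn't moved (its side-view position matches the first reading), START is back up, and both rockers are on with the arm clear.

```bash
python3 -c "
from plant import job_done
print(job_done())"
```

```text
the job is handed in; nothing more can be done
None
```

I switched the supply on, then the extractor, then pressed START on the leftmost remote fully down and released it. Before handing in at about 11 s, the images showed both rockers on and the remote where it started. I never pressed STOP, and the arm stayed clear of the knife, stone and bottle, though I didn't re-measure those three.

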